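# Clear ceramic shards off a prep plate and rack the scraper

### The arm

A 6-joint arm with a two-finger parallel gripper is mounted at the origin on the work surface. World frame = base frame: x ahead of the robot, y to its left, z up, the work surface at z = 0. Lengths are in m, angles in rad, forces in N, time in s.
With the tool pointing down it reaches from about 0.275 to 0.875 m from the base axis. Payload 12.5 kg.
Tool frame: the origin (TCP) lies at the very end of the fingers, on their centre line; the grasp point (between the pads) lies 19 mm behind it; z points along the fingers, y is the line along which they close (so a half turn about z gives the same grasp; the last joint's range is limited). The gripper opens to 85 mm and grips with 20 to 120 N. Pads are 22 mm wide; open, the fingers measure 114 mm over their backs; the gripper's body (76 mm by 85 mm) begins 54 mm behind the grasp point. The pads swing forward as they close: fully open they stand 13 mm farther back than shut.
Start: joints at [1.201, 0.351, 1.652, -0, 1.139, -0.085], TCP at [0.154, 0.528, 0.231] pointing down, gripper open.
Joint ranges: [-2.75, 2.75], [-0.79, 2.1], [0.01, 2.65], [-1.57, 4.71], [0.07, 3.14], [-2.87, 2.87]. Speed limits (rad/s): [2.22, 2.22, 2.79, 3.14, 3.14, 3.14].

### API

Orientations are given as a 3x3 rotation matrix whose columns are the frame's x, y, z axes.
In Python, from bench import manip gives the robot as it stands. Calls block until the motion is done:
- manip.move_ptp(position, orientation): joint-space move of the TCP to a pose.
- manip.move_l(position, attitude=None, max_speed=0.15): straight line of the TCP; attitude=None keeps the orientation; max_speed is the mean speed in m/s.
- manip.move_j(angles): joint-space move.
- manip.set_gripper(opening, effort=None): opening from 0.0 (shut) to 1.0 (fully open); effort is the grip in N (None keeps the last); returns when the fingers have stopped.
- manip.dwell(seconds).
- manip.inverse_kinematics(position, orientation): joint angles nearest the present ones, or None.
- manip.grab_frame(name): name is "scene" or "top" or "wrist"; returns (picture, depth): 400x640x3 uint8, red, green, blue; 400x640 float32, m along the optical axis (not along the pixel's ray), 0 where there is no reading.
- manip.get_calibration(name): a dict with "camera_matrix" (3x3 intrinsics, pixels), "R" (3x3) and "t" (3): a world point X has camera coordinates R X + t. Camera axes: x right, y down, z forward; pixel columns grow to the right and rows downward; lengths in m; the calibration is good to about 2 mm. A picture is of the moment at which its call begins: read the wrist's pose just before it. get_calibration takes no time and is no camera call; for the wrist camera it gives the pose at the moment of the call.
A pose or a line that the arm cannot do raises manip.Unreachable and nothing moves.
- manip.sign_off(): hands the job in; it is judged then, once.
Trained networks look in the newest picture that a camera, given by its name, has taken for a name from the list of things; names that differ only in an ending like _2 or _b are one class to them, and where a whole thing is asked for, a point or a joint stands for the part that bears it (a point fixed in the world has none). Each returns a list of dicts, best first, with "confidence" (0 to 1); they miss things now and then, are a little off and sometimes report something else, mostly with a low value. They report only what shows in the picture. A call takes as long as a camera call. They do not tell look-alikes from the thing itself.
- manip.look_for(camera, name): "at" ([x, y, z] in m, in world coordinates, good to about 4 mm: the middle of the surface that is visible of it).
Readings, each from a call of its own:
- manip.current_time(): time.
- manip.current_qpos(): joint angles.
- manip.current_joint_vel(): joint speeds.
- manip.current_joint_torque(): joint torques, N m.
- manip.current_ee_pos(): TCP position.
- manip.current_tcp_rot(): TCP orientation.
- manip.current_force(): force on the tool from outside, world axes, zero at the start.
- manip.current_ft_torque(): the same for the moment, N m.
- manip.current_grip_width(): opening from 0.0 (shut) to 1.0 (fully open).
- manip.current_grip_force(): force on a finger pad.
Only numpy, scipy, OpenCV 4.12 (cv2) and the standard library are available. Lean on these libraries where they do the work, as an engineer would, in place of code of your own. Each camera call takes 0.05 s, during which the arm holds its last target. There are 200 camera calls.

### The job

A ceramic dish has broken on the dark prep plate. Take the orange-handled scraper from its leaning rack, wipe all four white shards off the plate into the metal catch trough along the plate's edge, then stand the scraper back in the rack slot, fully home, and let go. The shards are sharp, so move them only with the scraper, never with the gripper; leave the bottle, beaker and tip box standing where they are.

Things in the scene. Friction and masses are not known exactly. Their poses are not given: they have to be found in the camera images.
- station: Fixed prep plate (all sizes in mm): white casing, flat dark steel top 190 (x) by 200 (y), 45 above the bench, no lips. Along its whole -x edge (x = -95, roughly facing the robot) runs an open aluminium catch trough, lower than the plate, out to x = -185. Origin: under the plate's centre at bench height; z up.
- plate_center (a point): Centre of the plate's top surface (axes as the station).
- trough_center (a point): Centre of the trough's inner floor, 137.5 from the plate's centre along the station's -x. Floor 6 above the bench; outer walls 5 thick, 38 high; inside 85 (x) by 190 (y), open above and towards the plate.
- rack: Fixed green rack on a black base 130 (x) by 134 (y), about 80 high. Its one slot runs along y, open at both ends, and leans 30 degrees from vertical: what stands in it leans towards the rack's -x (roughly to the robot). Origin: under the base at bench height; z up, not leaning.
- slot_floor (a point): Point on the slot's floor, 22 above the rack's origin, where the scraper's origin stands when home, 5 from the lower wall's face. Axes as the rack (not leaning). The slot is 15 wide; measured up the slot, its lower (-x) wall, on which things lean, reaches 58, its upper (+x) wall 36 plus a flared lip to 51; walls 8 thick.
- scraper: Flat scraper (mm), about 0.25 kg: steel blade 10 thick (x), 120 wide (y), 60 high (z); above it an orange grip block 22 thick (x), 64 wide (y), from z = 60 to 116. Origin: centre of the blade's wiping (bottom) edge; z from there up to the grip. Same when turned half a turn about z. Starts in the rack slot, leaning 30 degrees.
- shard1: White ceramic shard, flat and irregular, about 28 by 24, 8 thick, 12 g, lying on the dark plate. Origin: middle of its underside, z up at the start.
- shard2: White ceramic shard, flat and irregular, about 28 by 24, 8 thick, 12 g, lying on the dark plate. Origin: middle of its underside, z up at the start.
- shard3: White ceramic shard, flat and irregular, about 28 by 24, 8 thick, 12 g, lying on the dark plate. Origin: middle of its underside, z up at the start.
- shard4: White ceramic shard, flat and irregular, about 28 by 24, 8 thick, 12 g, lying on the dark plate. Origin: middle of its underside, z up at the start.
- bottle: Small capped bottle, radius 27, 115 high; bystander. Origin under its centre.
- beaker: Open glass beaker, radius 34, 85 high; bystander. Origin under its centre.
- tipbox: Red box with white lid, 84 by 114, 58 high; bystander. Origin under its centre.
Things that resemble listed ones, but are neither listed nor needed, are in the scene too. Leave any green or red look-alike of the shard1 alone.

How it is judged:
By the outcome, as a careful person would: the job done as asked, in the order asked, and still so for the second after the job is handed in, with the robot touching nothing.
It also fails if it takes over 61 s, if anything falls off the work surface, if the arm or the gripper's body presses on something with over 40 N, if the wrist force passes 120 N, or if a joint passes its speed limit or range.

## Working session

There is one attempt and no reset: what is moved stays moved. The work goes in short steps, each a Python script; the robot and the scene stay as the last script left them, time stands still between calls to the robot, and variables do not carry over. Pictures are saved under pics/ and viewed, at most 10 in all, crops included, and the job is handed in when it is done.

```bash
mkdir -p pics; ls; python3 - <<'E'
from bench import manip
import cv2,numpy as np
for c in("top","scene"):
    p,d=manip.grab_frame(c); cv2.imwrite(f"pics/{c}0.png",p[:,:,::-1]); np.savez(f"{c}0.npz",p=p,d=d,**manip.get_calibration(c))
    for n in("station","rack","scraper","shard1","bottle","beaker","tipbox"):
        print(c,n,[(np.round(r["at"],3).tolist(),round(r["confidence"],2)) for r in manip.look_for(c,n)])
    k=manip.get_calibration(c);print(np.round(k["camera_matrix"],1).tolist(),np.round(k["R"],3).tolist(),np.round(k["t"],3))
print(manip.current_time())
E
```

```text
pics
top station []
top rack [([0.504, 0.19, 0.005], 0.95)]
top scraper [([0.463, 0.198, 0.095], 0.79)]
top shard1 [([0.533, -0.303, 0.057], 0.69), ([0.593, -0.411, 0.008], 0.62), ([0.598, -0.293, 0.053], 0.55), ([0.702, -0.078, 0.008], 0.44), ([0.589, -0.211, 0.051], 0.42), ([0.56, -0.068, 0.008], 0.42)]
top bottle [([0.746, 0.008, 0.077], 0.8), ([0.518, -0.194, 0.058], 0.6)]
top beaker [([0.774, 0.24, 0.055], 0.74)]
top tipbox [([0.747, -0.221, 0.062], 0.78)]
[[426.0, 0.0, 320.9], [0.0, 426.0, 185.4], [0.0, 0.0, 1.0]] [[-0.002, -1.0, -0.024], [-0.998, 0.003, -0.067], [0.067, 0.024, -0.997]] [-0.056  0.572  0.923]
scene station [([0.534, -0.265, 0.046], 0.63)]
scene rack [([0.507, 0.182, 0.02], 0.88), ([0.592, -0.213, 0.055], 0.35)]
scene scraper [([0.471, 0.19, 0.091], 0.55), ([0.504, 0.184, 0.023], 0.28)]
scene shard1 [([0.593, -0.423, 0.011], 0.62), ([0.703, -0.077, 0.012], 0.6), ([0.604, -0.299, 0.052], 0.57), ([0.52, -0.2, 0.055], 0.57), ([0.539, -0.31, 0.056], 0.55), ([0.594, -0.216, 0.054], 0.5), ([0.752, -0.24, 0.055], 0.43), ([0.507, 0.182, 0.024], 0.27)]
scene bottle [([0.772, -0.007, 0.068], 0.98)]
scene beaker [([0.773, 0.212, 0.061], 0.63)]
scene tipbox [([0.759, -0.24, 0.056], 0.72), ([0.535, -0.271, 0.045], 0.69)]
[[519.1, 0.0, 322.2], [0.0, 519.1, 197.6], [0.0, 0.0, 1.0]] [[0.774, 0.633, 0.008], [0.456, -0.549, -0.701], [-0.439, 0.546, -0.714]] [-0.404 -0.257  1.417]
0.8
```

View pics/top0.png

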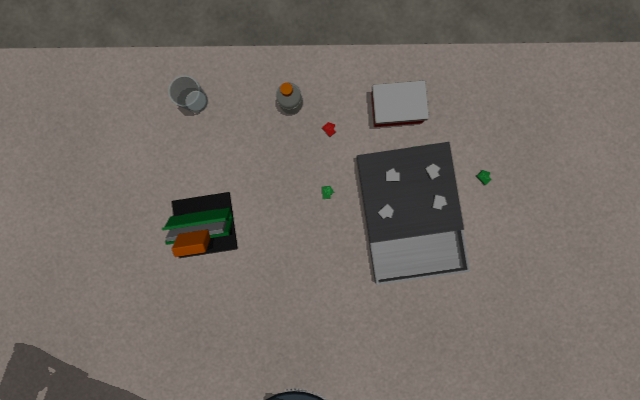

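View pics/scene0.png

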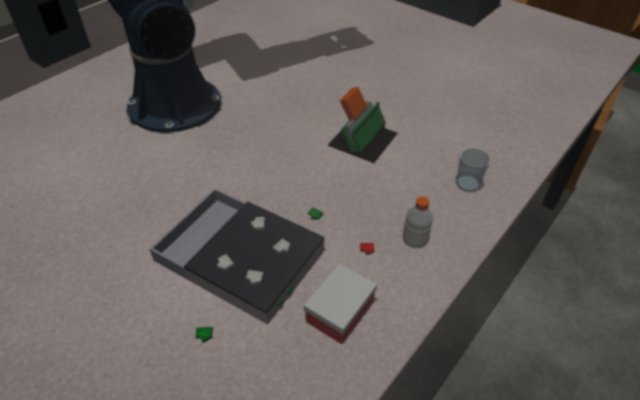

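The top picture shows the dark plate, corners roughly (358,156), (449,143), (462,235), (370,240), with four white shards on it at (392,175), (433,171), (440,202) and (386,212). The trough is below the plate. Two green look-alikes at (327,192) and (484,177) and a red one at (329,129) lie off the plate. The rack with the orange grip is around (200,230). The four white shards fit the description, since only they lie on the plate. Next I'll measure the plate and rack.

```bash
cat > geo.py <<'E'
import numpy as np,cv2
def load(c):
    z=np.load(c); return z
def pts(z):
    K,R,t,d=z["camera_matrix"],z["R"],z["t"],z["d"]
    v,u=np.mgrid[:400,:640]
    c=np.stack([(u-K[0,2])/K[0,0]*d,(v-K[1,2])/K[1,1]*d,d],-1)
    return (c-t)@R   # R^T (c-t)
def rect(xy):
    r=cv2.minAreaRect((xy*1000).astype(np.float32)); return r
E
python3 - <<'E'
from geo import *
for c in("top0","scene0"):
    z=load(c+".npz");P=pts(z);p=z["p"].astype(int);ok=z["d"]>0
    X,Y,Z=P[...,0],P[...,1],P[...,2]
    hsv=cv2.cvtColor(z["p"],cv2.COLOR_RGB2HSV).astype(int)
    print(c,"bench z",np.median(Z[ok&(abs(X-.45)<.03)&(abs(Y)<.05)]))
    box=ok&(X>.3)&(X<.7)&(Y<-.12)&(Y>-.42)
    plate=box&(abs(Z-.045)<.006)&(X>.44)
    def big(m):
        m=cv2.morphologyEx(m.astype(np.uint8),cv2.MORPH_OPEN,np.ones((3,3)))
        n,l,s,_=cv2.connectedComponentsWithStats(m);return l==1+s[1:,4].argmax()
    m=big(plate);print("plate",rect(P[m][:,:2]),np.median(Z[m]))
    white=box&(Z>.047)&(Z<.07)&(p.min(-1)>110)
    n,l,s,ce=cv2.connectedComponentsWithStats(white.astype(np.uint8))
    for i in range(1,n):
        if s[i,4]>15: q=P[l==i];print(" shard",ce[i].round(),s[i,4],rect(q[:,:2]),np.median(q[:,2]))
    rb=ok&(X>.35)&(X<.65)&(Y>.05)&(Y<.32)
    dark=rb&(p.max(-1)<60)&(Z<.03); m=big(dark);print("base",rect(P[m][:,:2]),np.median(Z[m]),m.sum())
    g=big(rb&(hsv[...,0]>40)&(hsv[...,0]<90)&(hsv[...,1]>100)&(Z>.03));q=P[g];print("green",rect(q[:,:2]),q.min(0),q.max(0))
    o=big(rb&(hsv[...,0]<20)&(hsv[...,1]>150)&(Z>.03));q=P[o];print("orange",rect(q[:,:2]),q.min(0),q.max(0),q.mean(0))
    cv2.imwrite(f"pics/rack_{c}.png",cv2.resize(z["p"][180:270,140:260,::-1] if c=="top0" else z["p"][70:170,310:430,::-1],None,fx=5,fy=5,interpolation=cv2.INTER_CUBIC))
E
```

```text
top0 bench z 0.0002359788753480722
plate ((556.75439453125, -247.36349487304688), (190.58494567871094, 200.72467041015625), 8.252398490905762) 0.04528901077401833
 shard [433. 170.] 123 ((601.2235107421875, -297.01007080078125), (26.432851791381836, 24.230070114135742), 26.65021324157715) 0.053558400776302924
 shard [392. 175.] 128 ((592.4656372070312, -209.3758087158203), (25.78508949279785, 23.473962783813477), 89.36251068115234) 0.053400057672066376
 shard [439. 202.] 126 ((533.97998046875, -308.48040771484375), (24.2189884185791, 27.21628761291504), 77.17161560058594) 0.05349679905944291
 shard [386. 211.] 124 ((513.1388549804688, -197.06394958496094), (25.37409210205078, 25.57163429260254), 44.84915542602539) 0.05341205184280848
base ((524.4031372070312, 210.88064575195312), (53.23684310913086, 132.81825256347656), 7.962314605712891) 0.006339222616462292 987
green ((498.33111572265625, 204.6258544921875), (138.56861877441406, 44.26649856567383), 87.7830810546875) [0.47353427 0.13624273 0.03019038] [0.51820016 0.27402689 0.08130492]
orange ((452.2738342285156, 201.38182067871094)
[... 742 characters left out ...]
50598) 0.05288896112491957
 shard [254. 276.] 110 ((601.7727661132812, -298.3929443359375), (24.321596145629883, 23.057453155517578), 32.33095932006836) 0.05295962158787772
base ((488.1708679199219, 201.90240478515625), (127.70099639892578, 133.92147827148438), 9.212393760681152) 0.006555301314756222 967
green ((503.9136047363281, 202.3088836669922), (21.414630889892578, 128.14788818359375), 9.140600204467773) [0.48759174 0.13828312 0.03015008] [0.51999777 0.26594994 0.06420033]
orange ((456.58172607421875, 196.83810424804688), (41.005367279052734, 61.531978607177734), 13.280635833740234) [0.43108174 0.16531468 0.07858534] [0.4785567  0.23014206 0.12844394] [0.45923575 0.1925335  0.10634266]
```

View pics/rack_top0.png

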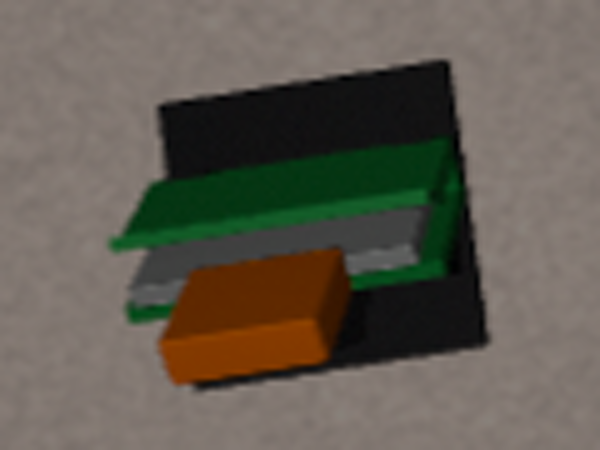

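The crop confirms the orange-handled scraper in the rack slot, grip at crop (255,310). The rack's leaning green walls are around it, and its yaw is about +8.5°, the same as the plate. I'll refine the rack and scraper pose, then check that the poses can be reached.

```bash
cat >> geo.py <<'E'
from scipy.spatial.transform import Rotation as Ro
PL=np.array([.5564,-.2478,.045]);PY=np.radians(8.25)
RK=np.array([.4873,.2035,.022]);RY=np.radians(8.5)
Rz=lambda a:Ro.from_euler('z',a).as_matrix()
Rs=Rz(RY)@Ro.from_euler('y',-30,degrees=True).as_matrix()
def tool(R,s): # scraper rot -> tool rot
    z=-R[:,2];y=s*R[:,0];return np.stack([np.cross(y,z),y,z],1)
E
python3 - <<'E'
from geo import *
from bench import manip
pc=lambda a:np.percentile(a,[1,10,50,90,99]).round(1)
for c in("top0","scene0"):
    z=load(c+".npz");P=pts(z);X,Y,Z=P[...,0],P[...,1],P[...,2]
    h=cv2.cvtColor(z["p"],cv2.COLOR_RGB2HSV).astype(int)
    rb=(z["d"]>0)&(X>.35)&(X<.65)&(Y>.05)&(Y<.32)
    o=rb&(h[...,0]<20)&(h[...,1]>150)&(Z>.05)
    q=(P[o]-RK)@Rs*1000; print(c,"orange sx",pc(q[:,0]),"sy",pc(q[:,1]),"sz",pc(q[:,2]))
    t=q[(abs(q[:,0])<7)&(q[:,2]>105)]; print(" topface z",pc(t[:,2]))
    f=q[(q[:,2]>75)&(q[:,2]<105)&(abs(q[:,1])<25)]; print(" faces x",pc(f[:,0]))
    g=rb&(h[...,0]>40)&(h[...,0]<90)&(h[...,1]>100)&(Z>.03)
    q=(P[g]-RK)@Rs*1000; print(" green sx",pc(q[:,0]),"sy",pc(q[:,1]),"sz",pc(q[:,2]))
    u=q[(q[:,2]>8)&(q[:,2]<34)&(q[:,0]>12)]; print(" upper wall outer x (want 18)",pc(u[:,0]) if len(u) else None)
    if len(u): print(" slope dx/dy deg",np.degrees(np.polyfit(u[:,1],u[:,0],1)[0]))
print(manip.current_tcp_rot().round(2).tolist() if hasattr(manip.current_tcp_rot(),'round') else manip.current_tcp_rot())
for s in(1,-1):
    T=tool(Rs,s);print(s,manip.inverse_kinematics(RK+Rs@[0,0,.076],T))
    for y in(-.04,.04):
        for x in(.076,-.115): print(manip.inverse_kinematics(PL+Rz(PY)@[x,y,.078],tool(Rz(PY),s)))
E
```

```text
top0 orange sx [-1.8  3.4 17.8 19.5 20.4] sy [-27.6 -26.1   0.   27.5  33.3] sz [ 58.3  67.1 100.7 112.4 114. ]
 topface z [106.8 109.6 111.7 113.3 114.9]
 faces x [17.2 17.9 19.  19.7 20.5]
 green sx [-4.5  1.7 25.9 29.7 32.3] sy [-64.4 -59.9  -8.8  54.4  66.6] sz [-4.7  1.4 24.6 49.2 55. ]
 upper wall outer x (want 18) [13.  24.6 25.8 26.9 27.5]
 slope dx/dy deg 0.011486344563824346
scene0 orange sx [ 4.   9.1 18.2 20.9 22.5] sy [-31.4 -28.4  -9.1  20.5  27.7] sz [ 59.1  65.5  88.3 110.1 111.9]
 topface z [106.9 109.  110.6 110.9 111. ]
 faces x [14.6 16.9 19.1 21.2 22.5]
 green sx [ 2.4 24.2 26.5 29.8 33.6] sy [-66.5 -58.2 -10.   43.6  57.7] sz [-5.8 -1.3 16.1 44.6 47.6]
 upper wall outer x (want 18) [23.1 24.5 26.4 28.6 29.8]
 slope dx/dy deg -0.49192169212067627
[[-0.96, 0.28, 0.0], [0.28, 0.96, 0.0], [0.0, 0.0, -1.0]]
1 [ 0.38239043  0.36330995  2.24109658 -1.35598831  0.11896138  1.55811132]
[-4.76278217e-01  7.22825472e-01  1.32250860e+00 -4.44089210e-16
  1.09625858e+00 -6.20267880e-01]
[-6.81645764e-01  4.73822435e-01  1.76900576e+00 -4.44089210e-16
  8.98764458e-01 -8.25635427e-01]
[-3.76308682e-01  6.56947943e-01  1.44450523e+00 -4.44089210e-16
  1.04013948e+00 -5.20298345e-01]
[-5.69897374e-01  3.95940106e-01  1.89857715e+00 -4.44089210e-16
  8.47075393e-01 -7.13887038e-01]
-1 [ 0.38239043  0.36330995  2.24109658 -1.35598831  0.11896138 -1.58348134]
[-4.76278217e-01  7.22825472e-01  1.32250860e+00 -4.44089210e-16
  1.09625858e+00  2.52132477e+00]
[-6.81645764e-01  4.73822435e-01  1.76900576e+00 -4.44089210e-16
  8.98764458e-01  2.31595723e+00]
[-3.76308682e-01  6.56947943e-01  1.44450523e+00 -4.44089210e-16
  1.04013948e+00  2.62129431e+00]
[-5.69897374e-01  3.95940106e-01  1.89857715e+00 -4.44089210e-16
  8.47075393e-01  2.42770562e+00]
```

Grip face and rack walls both read 8 mm high in sx and 4 mm low in sz. That equals a pure +9.2 mm shift along the rack's x, so the slot isn't centred on the base. I'll correct this. The wrist is near-singular at the grasp (j5 = 0.12), so I'll compare alternatives.

```bash
cat >> geo.py <<'E'
RK=RK+Rz(RY)@[.0092,0,0]
G=.076 # TCP height on the scraper
E
python3 - <<'E'
from geo import *
from bench import manip
for ph in(-20,-10,0,10,20):
    T=tool(Rs@Ro.from_euler('x',ph,degrees=True).as_matrix(),1)
    g=RK+Rs@[0,0,.095]-T[:,2]*-.019
    print(ph)
    for u in(0,.03,.06,.09):
        q=manip.inverse_kinematics(g+Rs[:,2]*u,T);print("  ",None if q is None else np.round(q,2))
print("side grip, pitch about sy")
for th in(0,15,30):
    z=-(Rs@Ro.from_euler('y',th,degrees=True).as_matrix()[:,2]);y=Rs[:,1];T=np.stack([np.cross(y,z),y,z],1)
    for u in(0,.09):
        print(th,np.round(manip.inverse_kinematics(RK+Rs@[0,0,.095]+z*.019+Rs[:,2]*u,T),2))
E
```

```text
-20
   [ 0.57  0.46  2.12 -1.21  0.57  1.57]
   [ 0.59  0.38  2.14 -1.13  0.6   1.49]
   [ 0.61  0.31  2.16 -1.05  0.64  1.41]
   [ 0.62  0.23  2.17 -0.97  0.68  1.33]
-10
   [ 0.48  0.4   2.18 -1.25  0.35  1.54]
   [ 0.5   0.33  2.2  -1.11  0.38  1.4 ]
   [ 0.51  0.25  2.21 -0.98  0.42  1.26]
   [ 0.53  0.16  2.22 -0.86  0.47  1.15]
0
   [ 0.38  0.37  2.22 -1.28  0.12  1.47]
   [ 0.39  0.29  2.24 -0.88  0.15  1.08]
   [ 0.4   0.21  2.26 -0.64  0.21  0.84]
   [ 0.41  0.12  2.27 -0.49  0.28  0.7 ]
10
   [ 0.26  0.37  2.25  1.68  0.12 -1.58]
   [ 0.27  0.28  2.27  1.16  0.13 -1.05]
   [ 0.27  0.2   2.29  0.75  0.17 -0.64]
   [ 0.28  0.11  2.3   0.51  0.23 -0.39]
20
   [ 0.14  0.39  2.26  1.65  0.35 -1.66]
   [ 0.14  0.3   2.28  1.48  0.35 -1.47]
   [ 0.14  0.22  2.3   1.29  0.37 -1.28]
   [ 0.14  0.12  2.31  1.11  0.39 -1.08]
side grip, pitch about sy
0 [ 0.38  0.37  2.22 -1.28  0.12 -0.1 ]
0 [ 0.41  0.12  2.27 -0.49  0.28 -0.87]
15 [ 0.35  0.39  2.08 -0.12  0.42 -1.27]
15 [ 0.37  0.17  2.12 -0.1   0.6  -1.27]
30 [ 0.32  0.46  1.92 -0.    0.76 -1.4 ]
30 [ 0.34  0.26  1.97 -0.    0.91 -1.38]
```

```bash
cat >> geo.py <<'E'
RX=Ro.from_euler('x',-10,degrees=True).as_matrix()
def pose(R,o,h=.095): # scraper rotation, origin -> TCP pose
    T=tool(R@RX,1); return o+R@[0,0,h]+T[:,2]*.019,T
E
python3 - <<'E'
from geo import *
from bench import manip as m
p,T=pose(Rs,RK)
m.set_gripper(.65,80)
m.move_ptp(p+Rs[:,2]*.08,T)
m.move_l(p,T,.1)
f0=np.array(m.current_force())
m.set_gripper(0,80)
print(m.current_grip_width(),m.current_grip_force(),np.round(np.array(m.current_force())-f0,1),np.round(m.current_ee_pos()-p,4),m.current_time())
x,d=m.grab_frame("scene");cv2.imwrite("pics/g.png",cv2.resize(x[20:200,240:460,::-1],None,fx=3.3,fy=3.3))
for y in(-.04,.04):
    for xx in(.078,-.115):
        for h in(.001,.05): print(m.inverse_kinematics(*pose(Rz(PY),PL+Rz(PY)@[xx,y,h])) is not None)
E
```

```text
0.24948785961782066 77.93412208557129 [-6.3  0.8  6.3] [-0.0003  0.0001  0.0004] 4.1417
True
True
True
True
True
True
True
True
```

View pics/g.png

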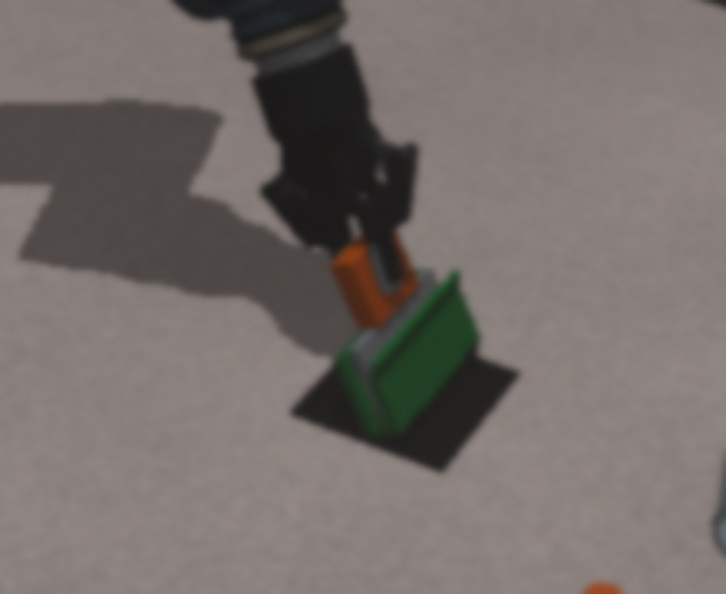

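The view shows the fingers closed on both broad faces of the orange grip, around (375,270), with the blade still seated. Width 21 mm and force 78 N fit. Now I'll draw it out, go to the far edge of the plate, and touch down with force feedback.

```bash
python3 - <<'E'
from geo import *
from bench import manip as m
p,T=pose(Rs,RK)
m.move_l(p+Rs[:,2]*.09,T,.12)
print("out",m.current_grip_width(),np.round(m.current_force(),1))
R=Rz(PY);o=lambda x,y,h:PL+R@[x,y,h]
m.move_ptp(*pose(R,o(.08,-.04,.08)))
m.move_l(*pose(R,o(.08,-.04,.010)),.12); m.dwell(.2)
f0=np.array(m.current_force());print(f0.round(1))
h=.006
while h>-.006:
    m.move_l(*pose(R,o(.08,-.04,h)),.03);f=np.array(m.current_force())-f0
    if f[2]>4: break
    h-=.0007
print("contact h",h,f.round(1),m.current_time())
m.move_l(*pose(R,o(.08,-.04,h+.0012)),.03)
np.save("h.npy",h)
x,d=m.grab_frame("scene");cv2.imwrite("pics/w.png",cv2.resize(x[120:320,120:400,::-1],None,fx=2.8,fy=2.8))
E
```

```text
out 0.24524325967874133 [-0.1  0.4 -2.8]
[ 0.2  0.1 -2.1]
contact h -0.00030000000000000057 [-2.2  2.7  5.7] 10.4583
```

View pics/w.png

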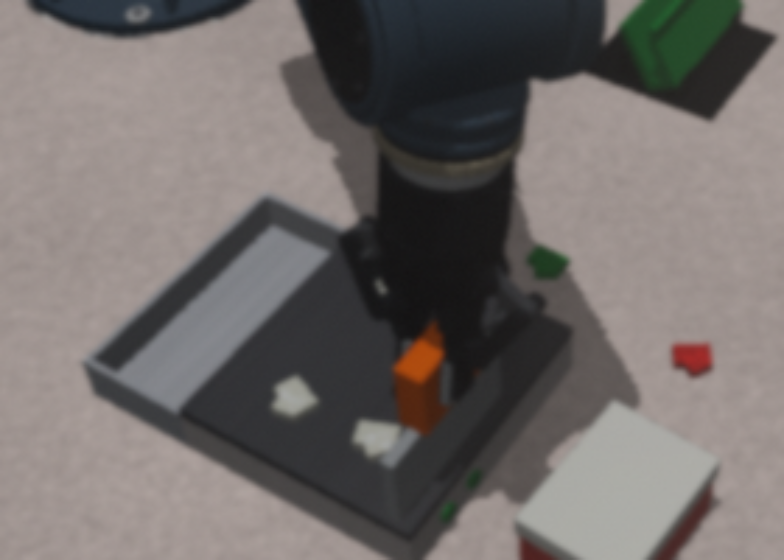

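The picture shows the blade upright at the plate's far edge, its end at (395,470), with shards ahead of it at (375,437) and (293,397). The two green dots on the casing front aren't loose objects. Now both wipes.

```bash
python3 - <<'E'
from geo import *
from bench import manip as m
R=Rz(PY);o=lambda x,y,h:PL+R@[x,y,h]; h=float(np.load("h.npy"))+.001
def wipe(y):
    m.move_l(*pose(R,o(-.06,y,h)),.08); print(np.round(m.current_force(),1))
    m.move_l(*pose(R,o(-.112,y,h)),.06); print(np.round(m.current_force(),1))
    m.move_l(*pose(R,o(-.112,y,.06)),.15)
wipe(-.04)
m.move_l(*pose(R,o(.08,.04,.06)),.2)
m.move_l(*pose(R,o(.08,.04,h)),.1);print("down",np.round(m.current_force(),1))
wipe(.04)
print(m.current_grip_width(),m.current_time())
# clear the top camera's view
p,T=pose(Rs,RK);m.move_ptp(p+Rs[:,2]*.09,T)
x,d=m.grab_frame("top");np.savez("top1.npz",p=x,d=d,**m.get_calibration("top"))
cv2.imwrite("pics/t1.png",cv2.resize(x[120:290,150:490,::-1],None,fx=2.3,fy=2.3))
x,d=m.grab_frame("scene");cv2.imwrite("pics/s1.png",cv2.resize(x[30:330,120:480,::-1],None,fx=2,fy=2))
print(m.current_time(),np.round(m.current_force(),1))
E
```

```text
[ 1.  -1.4 -2. ]
[-0.9  0.2 -2.9]
down [-0.7  0.5 -3. ]
[-0.4 -0.4 -3.7]
[-0.1 -0.9 -3.9]
0.25028122908186917 19.6083
21.25 [ 0.3  0.3 -3.5]
```

View pics/t1.png

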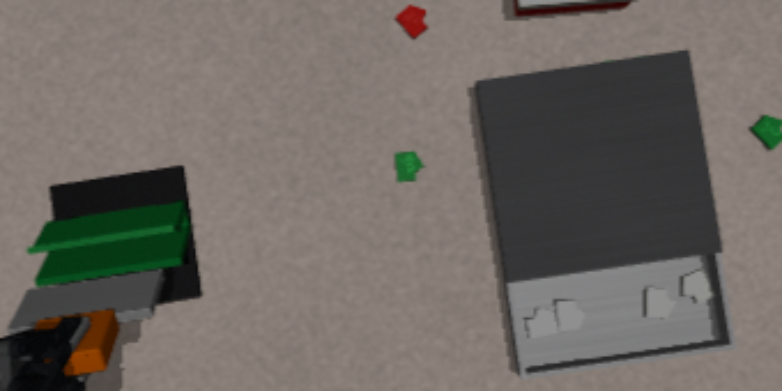

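View pics/s1.png

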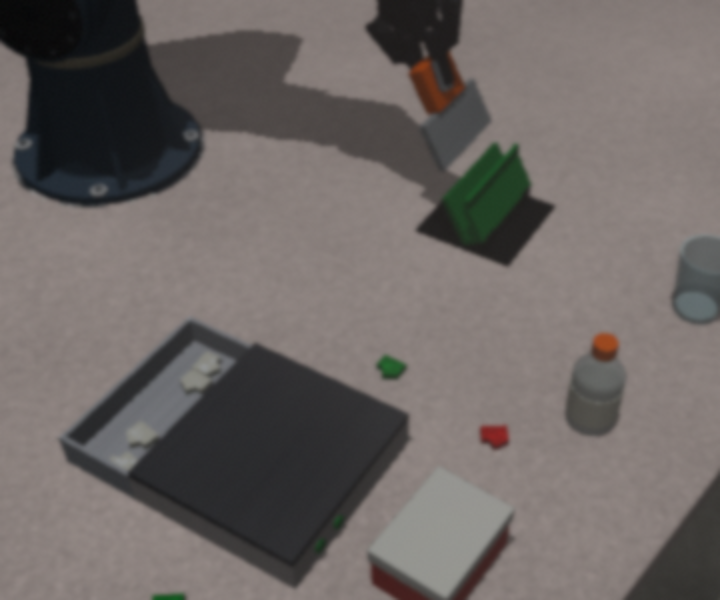

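The top view shows the plate empty and four white pieces in the trough at (541,321), (569,316), (658,302) and (696,287). The bystanders stand where they were, and the scraper hangs squarely above the slot. Now I'll reinsert it, watching the force.

```bash
python3 - <<'E'
from geo import *
from bench import manip as m
at=lambda u,s:pose(Rs,RK+Rs@[s,0,u])
m.move_l(*at(.07,.002),.1);m.dwell(.1)
f0=np.array(m.current_force());F=lambda:(np.array(m.current_force())-f0)@Rs
for u in(.05,.035,.02,.01,.004):
    m.move_l(*at(u,.002),.06);f=F();print(u,f.round(1))
    if abs(f).max()>12: print("STOP");raise SystemExit
m.move_l(*at(.002,.0005),.03);print("shift",F().round(1))
u=.001
while u>-.005:
    m.move_l(*at(u,.0005),.03);f=F()
    if f[2]>5:break
    u-=.0007
print("seat",u,f.round(1),m.current_grip_width(),m.current_time())
E
```

```text
0.05 [-0.5 -1.4  1.1]
0.035 [-1.3 -0.5  0.2]
0.02 [-0.7 -1.3 -0.2]
0.01 [-0.9 -1.6  0. ]
0.004 [-1.6 -0.7  0.6]
shift [-0.3 -0.4 -0.3]
seat 0.00030000000000000003 [-1.8 -0.2  8.2] 0.24492393279653632 24.3
```

Seated at the expected depth. Release and withdraw along the slot direction.

```bash
python3 - <<'E'
from geo import *
from bench import manip as m
m.set_gripper(.65); m.dwell(.2)
p,T=pose(Rs,RK);m.move_l(p+Rs[:,2]*.1,T,.1)
m.move_j([1.201,.351,1.652,0,1.139,-.085]);m.dwell(.3)
for c in("top","scene"):
    x,d=m.grab_frame(c);z=dict(p=x,d=d,**m.get_calibration(c));P=pts(z)
    h=cv2.cvtColor(x,cv2.COLOR_RGB2HSV).astype(int);X,Y,Z=P[...,0],P[...,1],P[...,2]
    o=(d>0)&(X>.35)&(X<.65)&(Y>.05)&(Y<.32)&(h[...,0]<20)&(h[...,1]>150)&(Z>.05)
    q=(P[o]-RK)@Rs*1000;f=q[(q[:,2]>75)&(q[:,2]<108)&(abs(q[:,1])<25)]
    print(c,"face x",np.percentile(f[:,0],[10,50,90]).round(1),"sy",np.percentile(q[:,1],[1,99]).round(1),"top z",np.percentile(q[:,2],[98,99.5]).round(1),"n",o.sum())
    s=x[120:290,150:490] if c=="top" else x[30:330,120:480]
    cv2.imwrite(f"pics/end_{c}.png",cv2.resize(s[:,:,::-1],None,fx=2,fy=2))
print(m.current_time())
E
```

```text
top face x [ 9.9 10.8 11.7] sy [-27.8  33.2] top z [118.  118.6] n 766
scene face x [ 9.  11.1 13. ] sy [-30.7  28.2] top z [116.3 116.8] n 455
28.0333
```

View pics/end_scene.png

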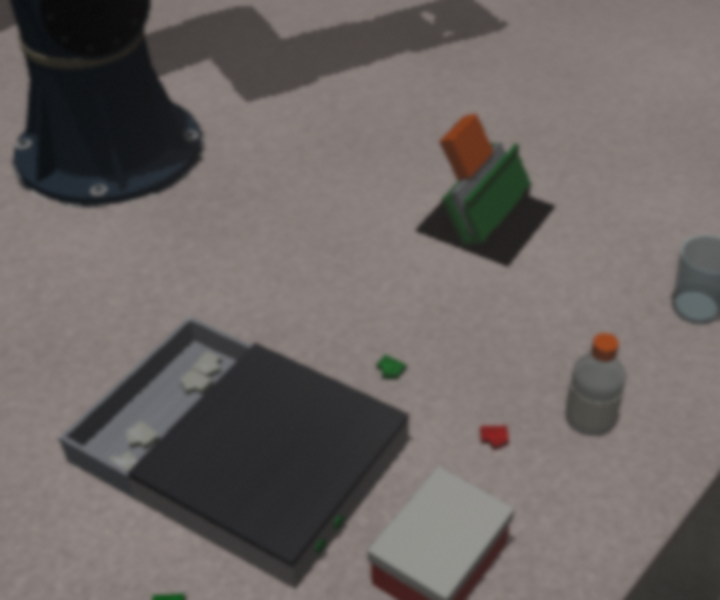

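View pics/end_top.png

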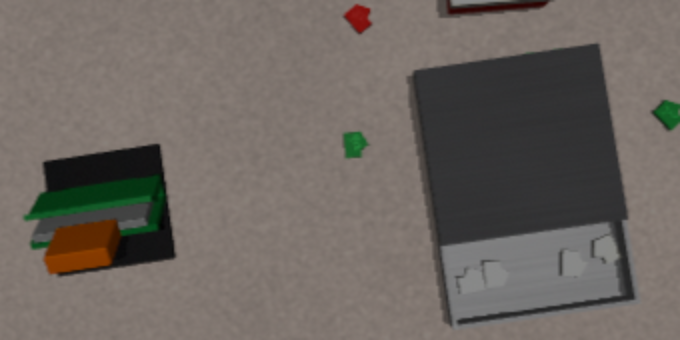

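The end views show the scraper leaning home in the slot with the same readings as at the start: face at 11 mm, top within 0.5 mm. The plate is clear, all four shards are in the trough, and the bystanders haven't moved.

```bash
python3 -c "
from bench import manip as m
print(m.sign_off())"
```

```text
the job is handed in; nothing more can be done
None
```

I wiped all four shards into the trough with the scraper, stood it back fully home in the rack slot, released it, and handed the job in at about 28 s of the 61 s allowed.

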